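# Open the model tote's gate and hold it wide

### The job

Open the gate of the plywood carrying tote so that the model house can be slid out of it: first squeeze the catch on top of the latch post, so that the gate springs ajar onto its safety catch, then squeeze the gate's own catch and swing the gate out past its detent until it stands square to the front of the tote or a little beyond. The gate has a closing spring, so finish while holding it wide open, with the gate's catch still squeezed in the gripper. Leave the house in the tote and everything else on the table where they are.

Things in the scene. Friction and masses are not known exactly. Their poses are not given: they have to be found in the camera images.
- tote: open-topped plywood carrying tote, fixed to the table, 340 mm wide (its y), 255 mm deep, front posts 165 mm high. Origin at table height under the middle of the shut gate; -x points out of the front (to the robot), +y to the hinge post, z up. The gate fills the front between the latch post (y -163 to -103 mm) and the hinge post (y 120 to 176 mm). At the front only the catch tabs rise above 190 mm.
- post_catch_mid (a point): first catch, on top of the latch post: two upright black tabs in line along the tote's y, each 22 by 6 mm (x, y), gap 28 mm, 40 mm over their outsides. The +y tab is the sprung trigger, the -y one a fixed thumb rest. The point is where their middle comes when squeezed: outside of fixed tab 14 mm to -y, of trigger at rest 26 mm to +y; tops 20 mm above it, housing 28 mm below. Axes: tote's.
- post_catch (a joint): travel of the first catch's trigger towards the fixed tab (tote -y) in m: 0 at rest (4 N, bolt out), 0.012 fully squeezed (8 N, tabs 28 mm over their outsides). Above 0.009 the gate is free and springs ajar by itself. It springs back when let go
- gate_catch_mid (a point): second catch and handle, on top of the gate: two black tabs of the same sizes and heights, steel base 43 mm below. The +y tab (hinge side) is fixed, the -y one is the sprung trigger. The point, fixed to the gate, is where their middle comes when squeezed: 14 mm to the outside of the fixed tab, 26 mm to that of the trigger at rest. Axes turn with the gate and are the tote's when shut.
- gate: the barred wooden gate, 202 mm long, 16 mm thick, 165 mm high, with its catch; origin on its hinge axis at table height, the gate running to its -y; axes are the tote's when shut
- gate_catch (a joint): travel of the second catch's trigger towards the fixed tab (gate's +y) in m: 0 at rest (4 N, bolt out), 0.012 fully squeezed (8 N, tabs 28 mm over their outsides); above 0.009 the bolt clears the keeper on the post. It springs back when let go
- gate_hinge (a point): point on the gate's upright hinge axis, 165 mm above the table; axes are the tote's. With the gate shut the second catch's point lies 5 mm to +x and 132 mm to -y of it, and 119 mm to +y and 3 mm to +x of the first catch's point; both are 216 mm above the table
- gate_swing (a joint): gate angle in rad: 0 shut, 1.57 square to the front, 1.85 at its stop; opens to the tote's -x, clockwise seen from above. Freed by the first catch it pops to about 0.09, where the second holds it. A spring pulls it shut (up to 0.25 N m). The detent resists between about 0.7 and 1.2 (0.5 N m, 4 N at the handle); let go beyond it, the gate falls back to about 1.15, not wide enough
- house_mid (a point): model stone tower house standing loose in the tote, 130 by 150 mm, 152 mm high, about 0.3 to 0.6 kg; this point is at its middle, 80 mm above its underside, axes its own
- cup_a: empty white plastic cup, 72 mm wide, 92 mm high, near the latch post; origin under its centre
- cup_b: white plastic cup with brown paint and a stirring stick, 72 mm wide, 92 mm high (stick to 127 mm), near the hinge post; origin under its centre
- glue: glue bottle, 52 mm wide, 150 mm high, beside the tote; origin under its centre
- brush_tin: aluminium tin of brushes, 80 mm wide, tin 110 mm and brushes up to 230 mm high, beside the tote; origin under its centre
- tape: roll of tape lying flat, 96 mm wide, 30 mm high; origin under its centre
- cutter: yellow snap-blade cutter lying flat, about 155 mm long, 22 mm wide, 20 mm high; origin under its handle

How it is judged:
On the way, in this order (a step that is already met when the one before it is completed fails the run):
1. the post's catch is squeezed and the gate springs ajar onto its safety catch (value of joint gate_swing between 0.06 and 0.2 rad), for 0.2 s.
2. the gate's own catch is squeezed in the fingers while the gate is still ajar (value of joint gate_catch above 0.009 m and value of joint gate_swing below 0.5 rad and contact force between the fingers and gate above 1 N), for 0.1 s.
3. the gate is swung out past its detent (value of joint gate_swing above 1.25 rad), for 0.1 s.
At the end, for the whole second after the job is handed in: Gate at least 1.45 rad (83 degrees) open and still (under 0.1 rad/s), its catch squeezed at least 9 mm with over 1 N between fingers and gate; house within 12 mm of its place and upright; the other things within 20 mm of theirs, cups, bottle and tin upright (value of joint gate_swing above 1.45 rad and velocity of joint gate_swing between -0.1 and 0.1 rad/s and value of joint gate_catch above 0.009 m and contact force between the fingers and gate above 1 N and distance of house_mid from where it was at the start of the episode below 0.012 m and angle between house_mid's own z axis and vertical below 0.15 rad and not (distance of cup_a from where it was at the start of the episode above 0.02 m) and not (distance of cup_b from where it was at the start of the episode above 0.02 m) and not (distance of glue from where it was at the start of the episode above 0.02 m) and not (distance of brush_tin from where it was at the start of the episode above 0.02 m) and not (distance of tape from where it was at the start of the episode above 0.02 m) and not (distance of cutter from where it was at the start of the episode above 0.02 m) and angle between each of cup_a, cup_b, glue, brush_tin's own z axis and vertical below 0.25 rad); the arm keeps its last pose, push and grip.
It fails at once if the model house is knocked (distance of house_mid from where it was at the start of the episode above 0.02 m or angle between house_mid's own z axis and vertical above 0.25 rad).
It fails at once if something else on the table is pushed away or tipped (distance of any of cup_a, cup_b, glue, brush_tin, tape, cutter from where it was at the start of the episode above 0.03 m or angle between any of cup_a, cup_b, glue, brush_tin's own z axis and vertical above 0.4 rad).
It also fails if it takes over 45 s, if anything falls off the work surface, if the arm or the gripper's body presses on something with over 40 N, if the wrist force passes 120 N, or if a joint passes its speed limit or range.

### The arm

A 7-joint arm with a two-finger parallel gripper is mounted at the origin on the work surface. World frame = base frame: x ahead of the robot, y to its left, z up, the work surface at z = 0. Lengths are in m, angles in rad, forces in N, time in s.
With the tool pointing down it reaches from about 0.4 to 0.85 m from the base axis. Payload 10.4 kg.
Tool frame: the origin (TCP) lies at the very end of the fingers, on their centre line; the grasp point (between the pads) lies 19 mm behind it; z points along the fingers, y is the direction in which the jaws open and shut (so a half turn about z gives the same grasp; the last joint's range is limited). The gripper opens to 87 mm and grips with 3 to 60 N. Pads are 19 mm wide; open, the fingers measure 117 mm over their backs; the gripper's body (75 mm by 190 mm) begins 51 mm behind the grasp point.
Start: joints at [-0.023, 0.332, -0.065, 1.46, 0.022, 1.35, -0.088], TCP at [0.625, 0, 0.223] pointing down, gripper open.
Joint ranges: [-2.6, 2.6], [-0.5, 2.12], [-1.47, 1.34], [0.16, 2.42], [-1.27, 4.41], [0.06, 2.06], [-2.6, 2.6]. Speed limits (rad/s): [2.22, 2.22, 2.79, 2.79, 3.14, 3.14, 3.14].

### API

Orientations are given as a unit quaternion [x, y, z, w].
In Python, from bench import r, eyes, job gives the robot as it stands. The module is installed in compiled form; this text tells all that it offers.
- The arm moves only by the tool play_rows, never from a script. Its argument "motion" is a list of rows, each a list of 7 numbers: the shift along the tool's x, y, z as a fraction of full scale, then the turn, a rotation vector about the tool's x, y, z as a fraction of full scale, then the opening in per cent of the stroke, from 0 (shut) to 100 (fully open). A call has 1 to 5 rows; each row is the pose to reach, as a shift and turn from the pose commanded when the call began, along the tool's axes at that moment; what a row does not reach only later rows make up. Full scale, the value 1, is 0.2 m for a shift and 90 degrees for a turn. A row lasts 1/8 s, in which the tool goes at most 62.5 mm and 10.7 degrees, less where a joint would pass 70% of its speed; a pose out of reach is approached as far as the arm can. A call with a number of a shift or a turn outside -1 to 1 is refused whole. A call with a gripper value outside its range is refused whole. The fingers move at their own pace and stop on an object; "squeeze" is the grip in N (left out, the last holds). Time passes only in rows, so rows that repeat a pose let the fingers close. It gives the time, the measured TCP pose, the force and the opening at its end, in the units of the state.
- r.read_state(): the state, without advancing time (a new reading comes with each control period).
- eyes.camera(name): name is "scene" or "side" or "wrist"; returns a dict with "image" (400x640x3 uint8, red, green, blue), "mtx" (3x3 intrinsics, pixels), "R" (3x3) and "t" (3): a world point X has camera coordinates R X + t. Camera axes: x right, y down, z forward; pixel columns grow to the right and rows downward; lengths in m; the calibration is good to about 2 mm. A picture is of the moment at which its call begins. There is no depth.
- job.close_job(): hands the job in, once; it reports no verdict.
Trained networks look in a picture, given as the dict that the camera call returned (one of the last four; its "shot" number tells which), for a name from the list of things; names that differ only in an ending like _2 or _b are one class to them, and where a whole thing is asked for, a point or a joint stands for the part that bears it (a point fixed in the world has none). Each returns a list of dicts, best first, with "p" (0 to 1); they miss things now and then, are a little off and sometimes report something else, mostly with a low value. They report only what shows in the picture. A call takes as long as a camera call.
- eyes.regions_of(picture, label): "region" (400x640 bool, what is visible of it) and "xy" ([column, row] in pixels, amid what is visible of it).
- eyes.landmark_of(picture, label): "xy" ([column, row] in pixels: a listed point, or the origin of a listed thing).
The state is a dict: "time": time; "joint_positions": joint angles; "joint_vel": joint speeds; "joint_torque": joint torques, N m; "ee_pos": TCP position; "eef_rot": TCP orientation; "ft_force": force on the tool from outside, world axes, zero at the start; "torque": the same for the moment, N m; "width": finger opening in m.
Only numpy, scipy, OpenCV 4.12 (cv2) and the standard library are available. Lean on these libraries where they do the work, as an engineer would, in place of code of your own. Each camera call takes 0.05 s, during which the arm holds its last target. There are 200 camera calls.

## Working session

There is one attempt and no reset: what is moved stays moved. The work goes in short steps, Python scripts to look and compute and a tool call to move; the robot and the scene stay as the last step left them, time stands still between calls to the robot, and variables do not carry over. Pictures are saved under pics/ and viewed, about 8 in all and at most 12, crops included, and the job is handed in when it is done.

Besides the shell and the picture viewer there is one more tool, called after ">>>" as name(argument=value, ...), one argument or row to a line, values as JSON. play_rows: Moves the arm, as the interface text tells. Shift numbers are shares of 0.2 m and turn numbers shares of 90 degrees, none past 1 either way. Its arguments: {"type":"object","properties":{"motion":{"type":"array","items":{"type":"array","items":{"type":"number"}}},"squeeze":{"type":"number"}},"required":["motion"]}

```bash
mkdir -p pics
cat > h.py <<'E'
import numpy as np, cv2
from scipy.spatial.transform import Rotation as Ro
from bench import r, eyes, job
def tri(obs):
    A=[];b=[]
    for p,xy in obs:
        P=p["mtx"]@np.c_[p["R"],p["t"]]
        for k in (0,1):
            q=xy[k]*P[2]-P[k]; q=q/np.linalg.norm(q[:3]); A.append(q[:3]); b.append(-q[3])
    x,res,_,_=np.linalg.lstsq(np.array(A),np.array(b),rcond=None); return x, np.abs(np.array(A)@x-b).max()
def atz(p,xy,z):
    d=p["R"].T@np.linalg.inv(p["mtx"])@np.r_[xy,1]; c=-p["R"].T@p["t"]
    return c+d*(z-c[2])/d[2]
def proj(p,X):
    u=p["mtx"]@(p["R"]@np.array(X)+p["t"]); return u[:2]/u[2]
def save(p,n): cv2.imwrite("pics/"+n,p["image"][:,:,::-1])
E
python3 - <<'E'
from h import *
P={n:eyes.camera(n) for n in("scene","side","wrist")}
for n,p in P.items(): print(n,p["shot"],"cam",(-p["R"].T@p["t"]).round(3))
for l in("post_catch_mid","gate_catch_mid","gate_hinge","tote","house_mid","cup_a","cup_b","glue","brush_tin","tape","cutter"):
    o=[]
    for n,p in P.items():
        d=eyes.landmark_of(p,l)[:2]
        print(l,n,[(np.round(e["xy"]),round(e["p"],2)) for e in d])
        if d and d[0]["p"]>.4:o.append((p,d[0]["xy"]))
    if len(o)>1:print("   ",tri(o))
big=np.hstack([P["scene"]["image"],P["side"]["image"]])
for n in P: save(P[n],n+"0.png")
s=r.read_state();print(s)
E
```

```text
scene 1 cam [1.181 0.243 0.852]
side 2 cam [0.276 0.617 0.724]
wrist 3 cam [0.623 0.065 0.384]
post_catch_mid scene [(array([258., 194.]), 0.68)]
post_catch_mid side [(array([304., 145.]), 0.97)]
post_catch_mid wrist []
    (array([ 0.65359304, -0.05375612,  0.21289711]), np.float64(0.0020545602455123158))
gate_catch_mid scene [(array([318., 200.]), 0.71)]
gate_catch_mid side [(array([291., 172.]), 0.95), (array([275., 273.]), 0.56)]
gate_catch_mid wrist [(array([336., 138.]), 0.61)]
    (array([0.62825439, 0.0608047 , 0.21501191]), np.float64(0.0022975879117904385))
gate_hinge scene [(array([386., 224.]), 0.81)]
gate_hinge side [(array([275., 227.]), 0.98), (array([289., 240.]), 0.63)]
gate_hinge wrist []
    (array([0.59553095, 0.1950795 , 0.16653572]), np.float64(0.005798073883011956))
tote scene [(array([324., 268.]), 0.87), (array([442., 211.]), 0.54)]
tote side [(array([308., 182.]), 0.7), (array([290., 241.]), 0.62)]
tote wrist [(array([332., 109.]), 0.98)]
    (array([0.64418049, 0.06246648, 0.11801585]), np.float64(0.06606971373434828))
house_mid scene []
house_mid side []
h
[... 1367 characters left out ...]
, 'joint_positions': array([-0.02260036,  0.33221562, -0.06467606,  1.46012131,  0.0216186 ,
        1.34989803, -0.08849501]), 'joint_vel': array([-0.00066448, -0.0004556 ,  0.00044093,  0.00062963,  0.00029143,
        0.00019096, -0.00135998]), 'joint_torque': array([ 1.47104889e-03, -6.23036313e+01,  2.54168466e-02, -3.90119040e+01,
       -6.11262862e-02,  3.16131616e-02,  1.55224006e-04]), 'ee_pos': array([ 6.25013099e-01, -2.74384993e-06,  2.22555521e-01]), 'eef_rot': array([7.07110149e-01, 7.07103413e-01, 1.58071175e-05, 2.18748428e-05]), 'ft_force': array([-0.18697481,  0.46978348, -0.88189214]), 'torque': array([-0.02624965, -0.03685227, -0.04267301]), 'width': 0.08706323172955178}
```

Run:
```python
import cv2,numpy as np
a=cv2.imread("pics/scene0.png");b=cv2.imread("pics/side0.png")
cv2.imwrite("pics/a.png",np.vstack([a[100:400,120:540],b[80:380,120:540]])[:, :])
```

```text
(no output)
```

View pics/a.png

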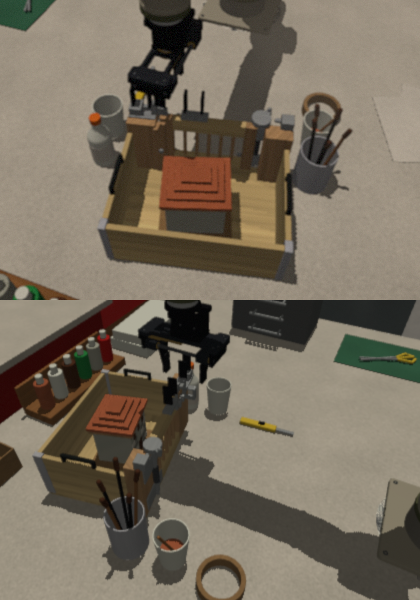

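View pics/wrist0.png

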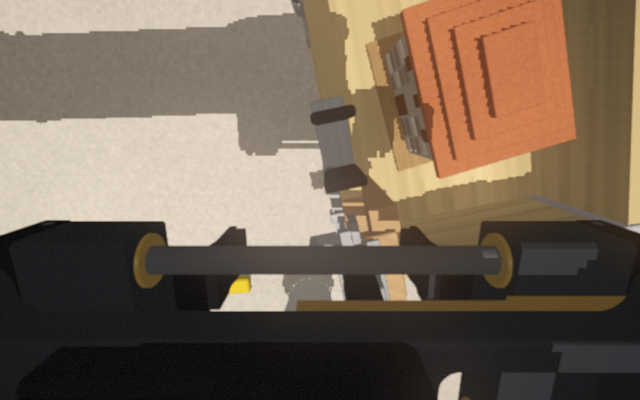

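The scene picture shows the tote with its front towards the robot. In the crop the post tabs are at about (150,105) and the gate tabs at (190,103). The wrist picture shows the gate tabs at (333,112) and (345,178), and the post is hidden by the gripper. I'll raise the arm and shift to -y for a look.

>>> play_rows(
  motion=[
    [0, 0, -0.3, 0, 0, 0, 100],
    [-0.25, 0, -0.4, 0, 0, 0, 100],
    [-0.5, 0, -0.4, 0, 0, 0, 100],
    [-0.5, 0, -0.4, 0, 0, 0, 100],
  ],
  squeeze=20,
)

```text
time: 2.3
ee_pos: [0.6244, -0.1055, 0.3027]
eef_rot: [0.71, 0.704, -0.001, 0.001]
ft_force: [-0.2, 0.4, -0.3]
width: 0.0873
```

```bash
cat >> h.py <<'E'
PT={"post_catch_mid":(-.003,-.119,.216),"gate_catch_mid":(0,0,.216),"gate_hinge":(-.005,.132,.165)}
def fit(obs,swing=0):
    # obs: list of (pic,label,xy); tote pose x,y (of gate_catch_mid when shut), yaw
    from scipy.optimize import least_squares
    def pt(v,l):
        X=np.array(PT[l])
        if l=="gate_catch_mid":
            h=np.array(PT["gate_hinge"]);c,s=np.cos(-swing),np.sin(-swing);d=X-h
            X=np.r_[h[0]+c*d[0]-s*d[1],h[1]+s*d[0]+c*d[1],X[2]]
        c,s=np.cos(v[2]),np.sin(v[2]); return np.array([v[0]+c*X[0]-s*X[1],v[1]+s*X[0]+c*X[1],X[2]])
    f=lambda v:np.concatenate([(proj(p,pt(v,l))-xy)*np.linalg.norm(p["R"]@pt(v,l)+p["t"])/p["mtx"][0,0]*1000 for p,l,xy in obs])
    s=least_squares(f,[.63,.06,.2],loss="soft_l1",f_scale=3); return s.x,f(s.x).reshape(-1,2),pt
E
python3 - <<'E'
from h import *
P={n:eyes.camera(n) for n in("wrist","scene","side")}
save(P["wrist"],"wrist1.png")
obs=[]
for n,p in P.items():
    for l in PT:
        for e in eyes.landmark_of(p,l)[:1]:
            print(n,l,np.round(e["xy"],1),round(e["p"],2)); 
            if e["p"]>.4: obs.append((p,l,e["xy"]))
v,res,pt=fit(obs)
print(v,np.degrees(v[2]));print(res.round(1))
for l in PT:print(l,pt(v,l).round(4),proj(P["wrist"],pt(v,l)).round())
s=r.read_state();print(s["time"],s["ee_pos"])
for c in P: print(c, P[c]["mtx"][0,0])
E
```

```text
wrist post_catch_mid [358.2 145. ] 0.81
scene post_catch_mid [259.9 193.4] 0.77
scene gate_catch_mid [318.6 198.6] 0.62
scene gate_hinge [387.1 220.7] 0.76
side post_catch_mid [305.3 144.8] 0.77
side gate_catch_mid [289.3 168. ] 0.91
side gate_hinge [271.8 230.2] 0.57
[0.62872957 0.06492016 0.21171986] 12.130654189285302
[[-1.  -3.7]
 [ 0.3 -0.2]
 [ 0.9  2.9]
 [-8.8  1. ]
 [ 0.4 -3.5]
 [-0.2  8.6]
 [ 1.9 -1.5]]
post_catch_mid [ 0.6508 -0.0521  0.216 ] [357. 141.]
gate_catch_mid [0.6287 0.0649 0.216 ] [329. -26.]
gate_hinge [0.5961 0.1929 0.165 ] [ 285. -185.]
2.9 [ 0.6250539  -0.09969485  0.30257757]
wrist 303.0397920728262
scene 435.5553555847701
side 368.10008617752277
```

View pics/wrist1.png

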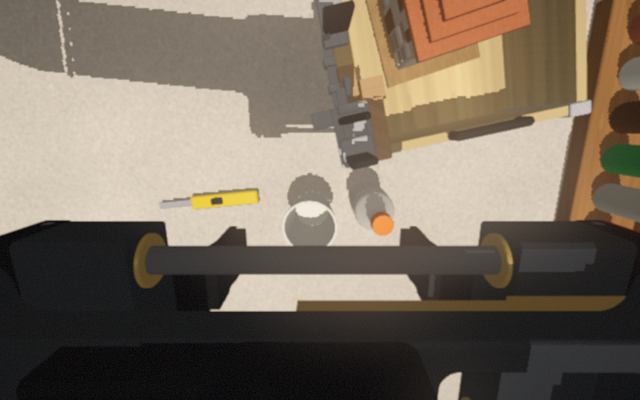

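The wrist picture shows the fixed post tab as a black block near (360,158), the trigger near (347,118), and the cup and bottle at (310,222) and (380,210). I'll check this against the fit with an overlay crop.

Run:
```python
from h import *
p=eyes.camera("wrist"); im=p["image"][:,:,::-1].copy()
x0,y0=280,0;im=cv2.resize(im[0:200,280:440],None,fx=4,fy=4,interpolation=cv2.INTER_CUBIC)[:800]
v=[.6287,.0649,.2117];c,s=np.cos(v[2]),np.sin(v[2])
def W(X):return np.array([v[0]+c*X[0]-s*X[1],v[1]+s*X[0]+c*X[1],X[2]])
for (a,b),cx,cy in (((-14,-8),-.003,-.119),((20,26),-.003,-.119),((-26,-20),0,0)):
    q=[(proj(p,W((cx+dx,cy+dy/1000,.236)))-[x0,y0])*4 for dx,dy in((-.011,a),(.011,a),(.011,b),(-.011,b))]
    cv2.polylines(im,[np.int32(q)],True,(0,255,0),1)
cv2.imwrite("pics/c1.png",im[100:700])
```

```text
(no output)
```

View pics/c1.png

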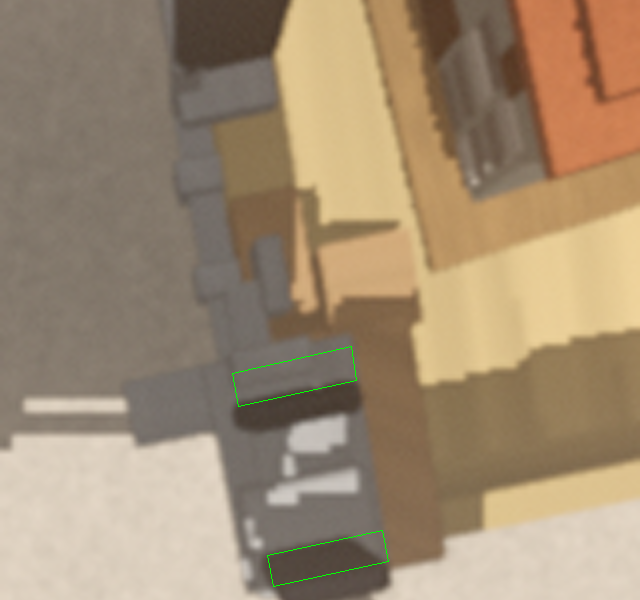

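The overlay matches the grey trigger top and the dark fixed tab to about 2 mm. Next I go above the post catch, turning the jaws about 102 degrees counter-clockwise.

>>> play_rows(
  motion=[
    [0.08, 0.04, 0, 0, 0, -0.115, 100],
    [0.16, 0.09, 0, 0, 0, -0.23, 100],
    [0.24, 0.13, 0, 0, 0, -0.345, 100],
    [0.24, 0.13, 0, 0, 0, -0.46, 100],
    [0.24, 0.13, 0, 0, 0, -0.575, 100],
  ],
)

```text
time: 3.58
ee_pos: [0.6511, -0.0517, 0.3025]
eef_rot: [0.325, 0.946, -0.0, -0.0]
ft_force: [0.6, -0.9, 0.6]
width: 0.0874
```

>>> play_rows(
  motion=[
    [0, 0, 0, 0, 0, -0.115, 100],
    [0, 0, 0, 0, 0, -0.23, 100],
    [0, 0, 0, 0, 0, -0.345, 100],
    [0, 0, 0, 0, 0, -0.46, 100],
    [0, 0, 0, 0, 0, -0.56, 100],
  ],
)

```text
time: 4.2
ee_pos: [0.651, -0.0521, 0.3025]
eef_rot: [-0.108, 0.994, -0.0, 0.0]
ft_force: [0.2, -0.4, -1.0]
width: 0.0874
```

```bash
cat >> h.py <<'E'
def delta(target,yaw):
    """rows' numbers to go to target with jaw (tool y) along yaw-rotated world -y or y"""
    s=r.read_state();R=Ro.from_quat(s["eef_rot"]).as_matrix()
    sh=R.T@(np.array(target)-s["ee_pos"])/.2
    best=None
    for sg in(1,-1):
        ty=sg*np.array([-np.sin(yaw),np.cos(yaw),0]);tz=np.array([0,0,-1.]);G=np.c_[np.cross(ty,tz),ty,tz]
        rv=Ro.from_matrix(R.T@G).as_rotvec()/(np.pi/2)
        if best is None or np.linalg.norm(rv)<np.linalg.norm(best):best=rv
    print("shift",sh.round(3),"turn",best.round(3),"t",s["time"],"q",s["joint_positions"].round(2),"ee",s["ee_pos"].round(4))
E
python3 - <<'E'
from h import *
delta((.6508,-.0521,.203),.2117)
P={n:eyes.camera(n) for n in("scene","side")}
im=np.hstack([cv2.resize(P["scene"]["image"][120:260,200:340],None,fx=2.8,fy=2.8),cv2.resize(P["side"]["image"][70:210,230:370],None,fx=2.8,fy=2.8)])
cv2.imwrite("pics/d.png",im[:,:,::-1])
E
```

```text
shift [0.001 0.    0.498] turn [-0.     0.     0.004] t 4.2 q [ 0.2   0.39 -0.27  1.23  0.1   1.54  1.73] ee [ 0.651  -0.0521  0.3025]
```

View pics/d.png

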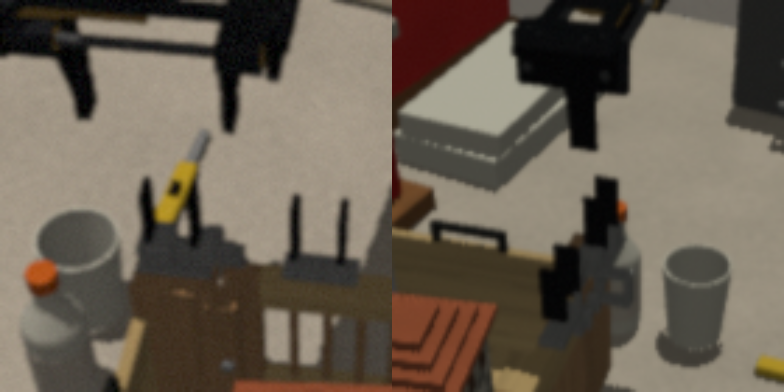

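The picture shows the fingers straddling the post tabs from above. In the left crop the tabs are at x 147 and 193 and the fingers at 85 and 228. I'll go down and squeeze.

>>> play_rows(
  motion=[
    [0, 0, 0.2, 0, 0, 0, 100],
    [0, 0, 0.4, 0, 0, 0, 100],
    [0, 0, 0.5, 0, 0, 0, 100],
    [0, 0, 0.5, 0, 0, 0, 100],
  ],
)

```text
time: 4.8
ee_pos: [0.6501, -0.0521, 0.201]
eef_rot: [-0.104, 0.995, 0.0, -0.001]
ft_force: [-0.8, -0.4, 0.7]
width: 0.0871
```

>>> play_rows(
  motion=[
    [0, 0, 0, 0, 0, 0, 0],
    [0, 0, 0, 0, 0, 0, 0],
    [0, 0, 0, 0, 0, 0, 0],
    [0, 0, 0, 0, 0, 0, 0],
    [0, 0, 0, 0, 0, 0, 0],
  ],
  squeeze=20,
)

```text
time: 5.42
ee_pos: [0.651, -0.052, 0.2027]
eef_rot: [-0.106, 0.994, -0.0, 0.0]
ft_force: [-0.6, 0.1, -0.7]
width: 0.0451
```

>>> play_rows(
  motion=[
    [0, 0, 0, 0, 0, 0, 0],
    [0, 0, 0, 0, 0, 0, 0],
    [0, 0, 0, 0, 0, 0, 0],
    [0, 0, 0, 0, 0, 0, 0],
    [0, 0, 0, 0, 0, 0, 0],
  ],
)

```text
time: 6.05
ee_pos: [0.6522, -0.0572, 0.2025]
eef_rot: [-0.103, 0.995, -0.003, 0.001]
ft_force: [7.9, -13.5, -4.8]
width: 0.0277
```

Fully squeezed: 28 mm over the tabs. The arm was drawn 5 mm to -y, so the true middle lies about 5 mm to -y of my fit. Now I let go, rise and look.

>>> play_rows(
  motion=[
    [0, 0, 0, 0, 0, 0, 0],
    [0, 0, 0, 0, 0, 0, 100],
    [0, 0, 0, 0, 0, 0, 100],
    [0, 0, 0, 0, 0, 0, 100],
    [0, 0, 0, 0, 0, 0, 100],
  ],
)

```text
time: 6.68
ee_pos: [0.651, -0.0519, 0.2026]
eef_rot: [-0.106, 0.994, -0.0, -0.0]
ft_force: [-0.2, 0.2, 0.4]
width: 0.06
```

>>> play_rows(
  motion=[
    [0, 0, 0, 0, 0, 0, 100],
    [0, 0, -0.2, 0, 0, 0, 100],
    [0, 0, -0.4, 0, 0, 0, 100],
    [0, 0, -0.5, 0, 0, 0, 100],
    [0, 0, -0.5, 0, 0, 0, 100],
  ],
)

```text
time: 7.3
ee_pos: [0.6517, -0.0519, 0.3042]
eef_rot: [-0.106, 0.994, -0.0, 0.002]
ft_force: [0.2, -0.3, -1.0]
width: 0.0867
```

Run:
```python
from h import *
P={n:eyes.camera(n) for n in("scene","side")}
obs=[]
for n,p in P.items():
    for l in PT:
        for e in eyes.landmark_of(p,l)[:1]:
            print(n,l,np.round(e["xy"],1),round(e["p"],2)); obs.append((p,l,e["xy"]))
g=[(p,xy) for p,l,xy in obs if l=="gate_catch_mid"]; print(tri(g))
g=[(p,xy) for p,l,xy in obs if l=="post_catch_mid"]; print(tri(g))
v,res,pt=fit(obs,.09); print(v);print(res.round(1))
for l in PT:print(l,pt(v,l).round(4))
print(r.read_state()["time"],r.read_state()["ee_pos"],r.read_state()["width"])
im=np.hstack([cv2.resize(P["scene"]["image"][120:260,200:340],None,fx=2.8,fy=2.8),cv2.resize(P["side"]["image"][90:230,230:370],None,fx=2.8,fy=2.8)])
cv2.imwrite("pics/e.png",im[:,:,::-1])
```

```text
scene post_catch_mid [258.7 195.9] 0.88
scene gate_catch_mid [319.7 193.9] 0.74
scene gate_hinge [387.5 219.3] 0.8
side post_catch_mid [304.9 143.1] 0.63
side gate_catch_mid [292.1 170.3] 0.93
side gate_hinge [274.7 231.8] 0.84
(array([0.62038826, 0.06405997, 0.22376599]), np.float64(0.0009689971424006183))
(array([ 0.65467614, -0.05433087,  0.21319012]), np.float64(0.0011384092399299162))
[0.62868629 0.06590323 0.24861211]
[[ 2.7 -1.8]
 [ 0.6  3.8]
 [-8.8  0.3]
 [-3.3  0.6]
 [ 4.5  5.7]
 [ 0.1 -3.4]]
post_catch_mid [ 0.6551 -0.0502  0.216 ]
gate_catch_mid [0.6171 0.0631 0.216 ]
gate_hinge [0.5914 0.1926 0.165 ]
7.7 [ 0.65081344 -0.05204443  0.3018329 ] 0.08668395102551887
```

View pics/e.png

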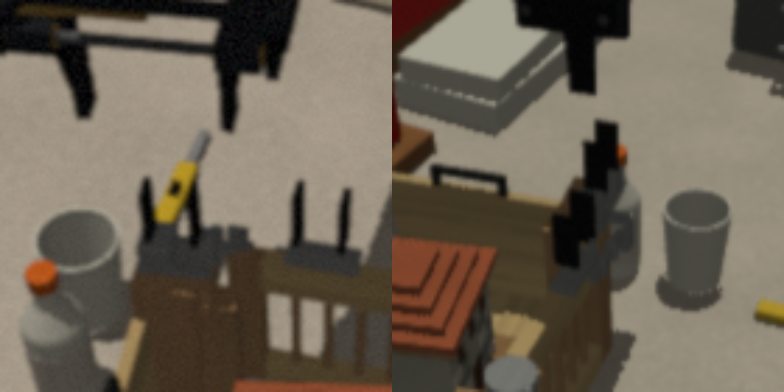

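The gate has sprung ajar: its tabs moved towards the robot, and a gap shows beside the post. I'll back-project the tab tops that I read from the picture as a cross-check.

Run:
```python
from h import *
P={n:eyes.camera(n) for n in("scene","side")}
px={"scene":[(252.1,184.3),(268.9,185.4),(306.8,185.4),(323.9,187.9)],"side":[(306.4,133.9),(301.4,141),(296.8,157.9),(291.8,166.8)]}
for n in px: print(n,[atz(P[n],q,.236)[:2].round(4).tolist() for q in px[n]])
for i in range(4): print(tri([(P[n],px[n][i]) for n in px]))
```

```text
scene [[0.6503, -0.0675], [0.6421, -0.0352], [0.617, 0.0351], [0.6122, 0.0691]]
side [[0.654, -0.0636], [0.6496, -0.0303], [0.6254, 0.0347], [0.6188, 0.0686]]
(array([ 0.65328196, -0.06490127,  0.2372984 ]), np.float64(0.001688691541032905))
(array([ 0.64758281, -0.0308181 ,  0.2391463 ]), np.float64(0.002579864251244013))
(array([0.62235945, 0.03791693, 0.24039793]), np.float64(0.0012012645856644966))
(array([0.61638741, 0.07104629, 0.23947959]), np.float64(0.0008913336851463782))
```

Run:
```python
from h import *
delta((.6185,.058,.3025),.125)
```

```text
shift [ 0.043  0.572 -0.001] turn [ 0.    -0.     0.055] t 7.8 q [ 0.2   0.39 -0.27  1.23  0.1   1.54  1.73] ee [ 0.6509 -0.052   0.3022]
```

>>> play_rows(
  motion=[
    [0.02, 0.29, 0, 0, 0, 0.03, 100],
    [0.043, 0.572, 0, 0, 0, 0.055, 100],
    [0.043, 0.572, 0.2, 0, 0, 0.055, 100],
    [0.043, 0.572, 0.4, 0, 0, 0.055, 100],
    [0.043, 0.572, 0.51, 0, 0, 0.055, 100],
  ],
)

```text
time: 8.43
ee_pos: [0.6176, 0.0579, 0.1983]
eef_rot: [-0.063, 0.998, -0.0, -0.001]
ft_force: [0.7, 0.5, 0.1]
width: 0.0868
```

>>> play_rows(
  motion=[
    [0, 0, 0, 0, 0, 0, 0],
    [0, 0, 0, 0, 0, 0, 0],
    [0, 0, 0, 0, 0, 0, 0],
    [0, 0, 0, 0, 0, 0, 0],
    [0, 0, 0, 0, 0, 0, 0],
  ],
  squeeze=25,
)

```text
time: 9.05
ee_pos: [0.619, 0.0565, 0.2013]
eef_rot: [-0.062, 0.998, -0.001, 0.001]
ft_force: [1.0, -7.0, 2.9]
width: 0.0449
```

>>> play_rows(
  motion=[
    [0, 0, 0, 0, 0, 0, 0],
    [0, 0, 0, 0, 0, 0, 0],
    [0, 0, 0, 0, 0, 0, 0],
    [0, 0, 0, 0, 0, 0, 0],
    [0, 0, 0, 0, 0, 0, 0],
  ],
)

```text
time: 9.68
ee_pos: [0.6187, 0.0574, 0.201]
eef_rot: [-0.062, 0.998, -0.0, 0.0]
ft_force: [-2.6, -3.3, 4.7]
width: 0.0276
```

```bash
cat > arc.py <<'E'
from h import *
import sys
H=np.array([.5977,.188])
s=r.read_state();R=Ro.from_quat(s["eef_rot"]).as_matrix()
p=s["ee_pos"];yw=np.arctan2(-R[0,1],R[1,1]) ; yw=(yw+np.pi/2)%np.pi-np.pi/2
if len(sys.argv)>1: print("radius",np.linalg.norm(p[:2]-H))
print("yaw",yw,p,s["time"],s["width"],s["ft_force"])
rel=p[:2]-H
for d in map(float,sys.argv[1:]):
    c,q=np.cos(-d),np.sin(-d); t=H+[c*rel[0]-q*rel[1],q*rel[0]+c*rel[1]]
    print(d,t.round(3),(R.T@np.r_[t-p[:2],0.]/.2).round(3),round(d/(np.pi/2),3))
E
python3 arc.py .17 .34 .51 .68 .85
```

```text
radius 0.1322232311823307
yaw 0.12502486675354385 [0.61866464 0.05744937 0.20103591] 9.675 0.027571779990807746 [-2.59993043 -3.29096914  4.67310594]
0.17 [0.596 0.056] [ 0.112  0.006 -0.   ] 0.108
0.34 [0.574 0.058] [ 0.222  0.03  -0.   ] 0.216
0.51 [0.552 0.064] [ 0.325  0.073 -0.   ] 0.325
0.68 [0.532 0.073] [ 0.42   0.133 -0.   ] 0.433
0.85 [0.513 0.086] [ 0.504  0.208 -0.   ] 0.541
```

>>> play_rows(
  motion=[
    [0.11, 0.006, 0, 0, 0, 0.108, 0],
    [0.22, 0.03, 0, 0, 0, 0.216, 0],
    [0.325, 0.073, 0, 0, 0, 0.325, 0],
    [0.42, 0.133, 0, 0, 0, 0.433, 0],
    [0.42, 0.133, 0, 0, 0, 0.433, 0],
  ],
)

```text
time: 10.3
ee_pos: [0.5321, 0.0737, 0.201]
eef_rot: [0.273, 0.962, -0.0, 0.001]
ft_force: [4.9, -3.4, -2.4]
width: 0.0278
```

```bash
python3 arc.py .17 .34 .51 .68 .83
```

```text
radius 0.1317618109275803
yaw -0.5533579725002147 [0.5320948  0.07373219 0.2009899 ] 10.3 0.027761453208565524 [ 4.94681922 -3.35440504 -2.36534947]
0.17 [0.514 0.086] [ 0.112  0.006 -0.   ] 0.108
0.34 [0.498 0.102] [ 0.221  0.031 -0.   ] 0.216
0.51 [0.485 0.12 ] [ 0.324  0.073 -0.001] 0.325
0.68 [0.475 0.14 ] [ 0.419  0.133 -0.001] 0.433
0.83 [0.469 0.159] [ 0.493  0.198 -0.001] 0.528
```

>>> play_rows(
  motion=[
    [0.112, 0.006, 0, 0, 0, 0.108, 0],
    [0.221, 0.031, 0, 0, 0, 0.216, 0],
    [0.324, 0.073, 0, 0, 0, 0.325, 0],
    [0.419, 0.133, 0, 0, 0, 0.433, 0],
    [0.493, 0.198, 0, 0, 0, 0.528, 0],
  ],
)

```text
time: 10.92
ee_pos: [0.4695, 0.1593, 0.201]
eef_rot: [0.639, 0.77, 0.0, 0.001]
ft_force: [5.6, -4.9, 0.9]
width: 0.0277
```

```bash
python3 arc.py .05 .1
python3 - <<'E'
from h import *
P={n:eyes.camera(n) for n in("scene","side")}
cv2.imwrite("pics/f.png",np.vstack([P["scene"]["image"][100:400,120:540],P["side"]["image"][80:380,120:540]])[:,:,::-1])
E
```

```text
radius 0.1313221515924433
yaw -1.3853210077129838 [0.46954539 0.15933112 0.20097128] 10.925 0.02766320103340873 [ 5.60088154 -4.91974916  0.94116489]
0.05 [0.468 0.166] [ 0.033 -0.    -0.   ] 0.032
0.1 [0.467 0.172] [ 0.066  0.001 -0.   ] 0.064
```

View pics/f.png

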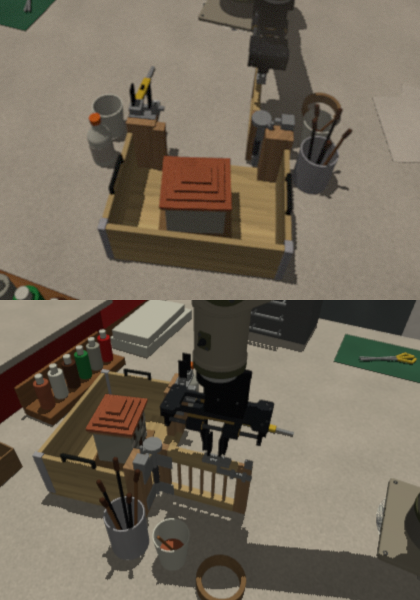

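The gate is held about square to the front, and the cups, bottle, tin and house look unmoved. I'll add about 3 degrees of margin and let it settle.

>>> play_rows(
  motion=[
    [0.02, 0, 0, 0, 0, 0.02, 0],
    [0.04, 0, 0, 0, 0, 0.038, 0],
    [0.04, 0, 0, 0, 0, 0.038, 0],
    [0.04, 0, 0, 0, 0, 0.038, 0],
    [0.04, 0, 0, 0, 0, 0.038, 0],
  ],
)

```text
time: 11.65
ee_pos: [0.4682, 0.1665, 0.2009]
eef_rot: [0.658, 0.753, 0.0, 0.0]
ft_force: [-1.1, -3.2, 7.0]
width: 0.0279
```

```bash
python3 arc.py .05
python3 - <<'E'
from h import *
P={n:eyes.camera(n) for n in("scene","side")}
o=[]
for l in("glue","brush_tin","tape","cutter","cup_a"):
    print(l,[[np.round(e["xy"]).tolist() for e in eyes.landmark_of(p,l)[:2]] for p in P.values()])
print(np.abs(r.read_state()["joint_vel"]).max()); job.close_job()
E
```

```text
radius 0.13127234526535764
yaw -1.4369663976244436 [0.46820604 0.1664653  0.20094208] 11.65 0.027899177345751838 [-1.14502734 -3.1666785   7.01217694]
0.05 [0.467 0.173] [ 0.033 -0.     0.   ] 0.032
glue [[[225.0, 260.0], [386.0, 221.0]], [[311.0, 182.0]]]
brush_tin [[[430.0, 279.0]], [[250.0, 323.0]]]
tape [[[438.0, 213.0]], [[340.0, 365.0]]]
cutter [[[265.0, 193.0]], [[288.0, 241.0], [380.0, 205.0]]]
cup_a [[[233.0, 227.0], [431.0, 245.0]], [[292.0, 339.0]]]
0.0017367711376962158
the job is handed in; nothing more can be done
```

The gate is open and the job is handed in. I squeezed the post's catch and the gate sprang ajar. I then squeezed the gate's own catch and swung the gate past its detent. It was handed in at about 12 s with the catch still held.

- **Gate:** about 1.65 rad open, judged from the tool's angle against an estimated tote angle that could be off by about 0.04 rad. The gate joint itself was never read.
- **Catch:** 27.9 mm over the tabs, which is fully squeezed, with the grip set to 25 N. The arm was still.
- **Other things:** the bottle, tin, tape and empty cup were found within about 4 pixels of where they started. The house, and the paint cup in the last picture, were judged by eye only and looked unmoved.
- **Disagreements:**
  - The first estimate of the post's catch was about 5 mm off along the tote's y, and contact corrected it.
  - In the last side view the network's best cutter hit was a stray at (288,241). The second, at (380,205), matched the cutter's starting place.

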